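# Serve the round bun with the tongs

## Robot

A 7-joint arm with a two-finger parallel gripper is mounted at the origin on the work surface. World frame = base frame: x ahead of the robot, y to its left, z up, the work surface at z = 0. Lengths are in m, angles in rad, forces in N, time in s.
With the tool pointing down it reaches from about 0.4 to 0.85 m from the base axis. Payload 4.4 kg.
Tool frame: the origin (TCP) lies midway between the tips of the shut fingers; the grasp point (between the pads) lies 19 mm behind it; z points along the fingers, y is the line along which they close (so a half turn about z gives the same grasp; the last joint's range is limited). The gripper opens to 94 mm and grips with 3 to 60 N. Pads are 16 mm wide; open, the fingers measure 119 mm over their backs; the gripper's body (75 mm by 177 mm) begins 78 mm behind the grasp point.
Start: joints at [1.159, 0.628, 0.038, 1.517, -0.027, 0.996, -0.02], TCP at [0.22, -0.612, 0.205] pointing down, gripper open.
Joint ranges: [-3.06, 3.06], [-0.37, 2.12], [-1.25, 1.32], [0.18, 2.47], [-1.1, 4.24], [0.23, 1.98], [-2.94, 2.94]. Speed limits (rad/s): [2.57, 2.57, 3.14, 3.14, 3.14, 3.14, 3.14].

## Interface

Orientations are given as a unit quaternion [w, x, y, z].
In Python, from station import ctrl, snapshot, get_calibration gives the robot as it stands.
- The arm moves only by the shell command python3 -m handwheel 'ROWS' [FORCE]. ROWS is a JSON object whose one key "moves" holds a list of rows, each an object of numbers: "wx", "wy", "wz": the turn, a rotation vector about the tool's x, y, z in rad; "tx", "ty", "tz": the shift along the tool's x, y, z in mm; "fingers": the opening, from 0 (shut) to 1 (fully open). A call has 1 to 12 rows; each row shifts and turns the commanded pose from where the row before left it, along the tool's axes as they then stand; what a row does not reach is not made up. A row lasts 1/10 s, in which the tool goes at most 50 mm and 8.59 degrees, less where a joint would pass 70% of its speed; a pose out of reach is approached as far as the arm can. A call with a gripper value outside its range is refused whole. The fingers move at their own pace and stop on an object; FORCE is the grip in N (left out, the last holds). Time passes only in rows, so rows that do not move let the fingers close. It gives the time, the measured TCP pose, the force, the opening and the grip force at its end, in the units of the state.
- ctrl.get_state(): the state, without advancing time (a new reading comes with each control period).
- snapshot(name): name is "scene" or "top"; returns (picture, depth): 400x640x3 uint8, red, green, blue; 400x640 float32, m along the optical axis (not along the pixel's ray), 0 where there is no reading.
- get_calibration(name): a dict with "camera_matrix" (3x3 intrinsics, pixels), "world_to_cam" (4x4, takes a point from world to camera coordinates). Camera axes: x right, y down, z forward; pixel columns grow to the right and rows downward; lengths in m; the calibration is good to about 2 mm. A picture is of the moment at which its call begins. get_calibration takes no time and is no camera call.
- ctrl.hand_in(): hands the job in; it is judged then, once.
The state is a dict: "t": time; "q": joint angles; "qvel": joint speeds; "tau": joint torques, N m; "tool_pos": TCP position; "tcp_rot": TCP orientation; "contact_force": force on the tool from outside, world axes, zero at the start; "wrist_torque": the same for the moment, N m; "finger_gap": finger opening in m; "grip_force": force on a finger pad.
Only numpy, scipy, OpenCV 4.12 (cv2) and the standard library are available. Lean on these libraries where they do the work, as an engineer would, in place of code of your own. Each camera call takes 0.05 s, during which the arm holds its last target. There are 200 camera calls.

## Task

Pick up the wooden tongs, squeeze their jaws on the small round bun on the board, lift it and carry it over the middle of the empty white plate. Do not touch the bread with the gripper, and leave the other breads, the mug and the jam jar where they are. Finish while holding: keep the bun still in the tongs, at least 5 cm above the plate, and do not put it down or let go.

Things in the scene. Friction and masses are not known exactly. Their poses are not given: they have to be found in the camera images.
- tongs: Wooden tongs lying on the table, opening sideways: two arms 6 mm thick and 26 mm high (z 0 to 26), joined by a sprung hinge at x = -100; 120 g. Origin: underside, midway between the flats for the fingers; x points to the jaws, y left, z up; length x = -117 to 126. The frame belongs to the left (+y) arm; squeezed evenly, the centre line stays midway between the fingers.
- tongs_flats (a point): grip point of the tongs: 13 mm above their origin, between the outer flats to squeeze (55 mm long, x from -25 to +30), which at rest are about 54 mm apart outside, and about 37 mm with the bun in the jaws
- tongs_jaws (a point): point midway between the open jaws, 105 mm ahead of the flats, 13 mm up. Jaws: flat, upright, 44 mm long (x = 82 to 126), at rest 88 mm apart inside, 100 mm outside; they close about 2 mm for each 1 mm at the flats
- tongs_jaw (a joint): closing angle of the tongs, rad: 0 = open at rest against a stop, about 0.17 closed on the bun, 0.36 at most. A spring opens them: at the flats it takes about 7.5 N to start and 10 N at the bun, so squeezed only part way they can be carried half open by the spring's push on the fingers; squeeze with 25 N or more to hold the bun.
- bun: small round brown bun, 52 mm diameter with upright sides from 5 to 27 mm above its underside, rounded top, 41 mm high, about 60 g. Origin: centre of its underside, z up.
- bun_center (a point): centre of the bun, 18 mm above its underside
- board: dark wooden serving board, fixed, 160 (x) by 340 (y) by 15 mm high, origin at the centre of its underside. The three breads stand in a row along its y, about 115 mm apart, in any order; approaching along its x keeps the tongs clear of the neighbours.
- plate: empty white round plate, fixed on the table, 170 mm diameter, rim 18 mm high. Origin: centre of its underside. It and the tongs lie one at the left and one at the right, either way round.
- finger_roll: long bread roll, 94 by 40 mm, 38 mm high, lying roughly along the board's x; origin at the centre of its underside. Leave it.
- danish: flat square pastry, 66 by 66 mm, 23 mm high; origin at the centre of its underside. Leave it.
- mug: white mug, 80 mm diameter, 90 mm high, beside the board; origin at the centre of its underside. Leave it.
- jam: jam jar, 64 mm diameter, 85 mm high, beside the board; origin at the centre of its underside. Leave it.
Things that resemble listed ones, but are neither listed nor needed, are in the scene too. Leave any yellow look-alike of the bun alone. What is shaped like the danish but blue is not meant.

How it is judged:
On the way:
1. the bun is lifted clear of the board between the jaws of the tongs, which the gripper holds (contact force between bun and tongs above 0.5 N and contact force between tongs and the fingers above 1 N and value of joint tongs_jaw above 0.07 rad and contact force between bun and the fingers below 0.1 N and contact force between bun and board below 0.1 N and contact force between bun and plate below 0.1 N and contact force between bun and finger_roll below 0.1 N and contact force between bun and danish below 0.1 N and x of bun_center in the frame of tongs between 0.07 and 0.145 m and z of bun_center in the frame of tongs between -0.03 and 0.036 m and height (world z) of bun_center above 0.05 m), for 0.2 s.
At the end, for the whole second after the job is handed in: The gripper holds the tongs squeezed; the bun is between their jaws, carried by them alone (not by fingers, board, plate or another bread), still (under 3 cm/s), its centre within 50 mm of the plate's middle seen from above and at least 75 mm above the table (contact force between bun and tongs above 0.5 N and contact force between tongs and the fingers above 1 N and value of joint tongs_jaw above 0.07 rad and contact force between bun and the fingers below 0.1 N and contact force between bun and board below 0.1 N and contact force between bun and plate below 0.1 N and contact force between bun and finger_roll below 0.1 N and contact force between bun and danish below 0.1 N and x of bun_center in the frame of tongs between 0.07 and 0.145 m and z of bun_center in the frame of tongs between -0.03 and 0.036 m and height (world z) of bun_center above 0.075 m and horizontal distance between bun_center and plate below 0.05 m and linear speed of bun below 0.03 m/s); the arm keeps its last pose, push and grip.
It fails at once if the gripper touches a bread (contact force between any of bun, finger_roll, danish and the fingers above 0.3 N).
It fails at once if one of the other breads is moved more than 2 cm (distance of any of finger_roll, danish from where it was at the start of the episode above 0.02 m).
It fails at once if the mug or the jam jar is moved more than 2 cm (distance of any of mug, jam from where it was at the start of the episode above 0.02 m).
It also fails if it takes over 42 s, if anything falls off the work surface, if the arm or the gripper's body presses on something with over 40 N, if the wrist force passes 120 N, or if a joint passes its speed limit or range.

## Working session

There is one attempt and no reset: what is moved stays moved. The work goes in short steps, Python scripts to look and compute and a shell command to move; the robot and the scene stay as the last step left them, time stands still between calls to the robot, and variables do not carry over. Pictures are saved under pics/ and viewed, at most 10 in all, crops included, and the job is handed in when it is done.

```bash
ls; mkdir -p pics
python3 - <<'E'
from station import ctrl, snapshot, get_calibration
import cv2,numpy as np
for n in("scene","top"):
    p,d=snapshot(n); cv2.imwrite(f"pics/{n}0.png",p[:,:,::-1]); np.save(f"{n}0.npy",d); np.save(f"{n}0rgb.npy",p)
    c=get_calibration(n); print(c["camera_matrix"],c["world_to_cam"])
s=ctrl.get_state(); print(s["t"],s["tool_pos"],s["tcp_rot"],s["finger_gap"])
E
```

```text
pics
[[485.15819554   0.         320.43091957]
 [  0.         485.15819554 201.97136718]
 [  0.           0.           1.        ]] [[-0.85685483  0.51526735  0.01730234  0.44037972]
 [ 0.39532851  0.67820627 -0.61947689 -0.18277722]
 [-0.33093077 -0.52396166 -0.78482419  1.414123  ]
 [ 0.          0.          0.          1.        ]]
[[362.05455325   0.         319.16826386]
 [  0.         362.05455325 199.87700364]
 [  0.           0.           1.        ]] [[ 0.02671671 -0.99962504  0.00599985 -0.00260237]
 [-0.9937855  -0.02720848 -0.10793554  0.56066744]
 [ 0.10805831 -0.00307889 -0.99413979  1.09163633]
 [ 0.          0.          0.          1.        ]]
0.1 [ 0.22011028 -0.61097905  0.20467593] [-8.15106895e-04  9.85091324e-01  1.72030204e-01 -1.67224578e-04] 0.0940739864545438
```

View pics/scene0.png

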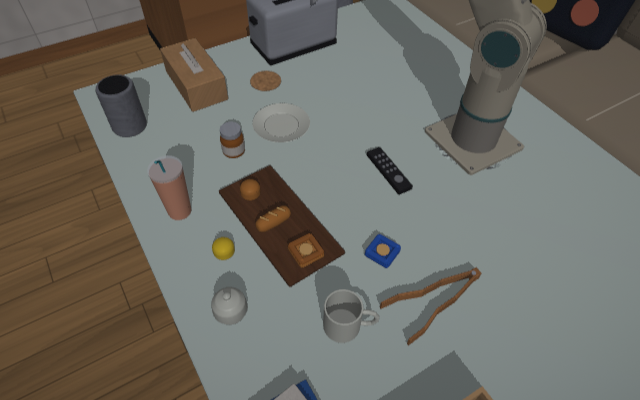

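View pics/top0.png

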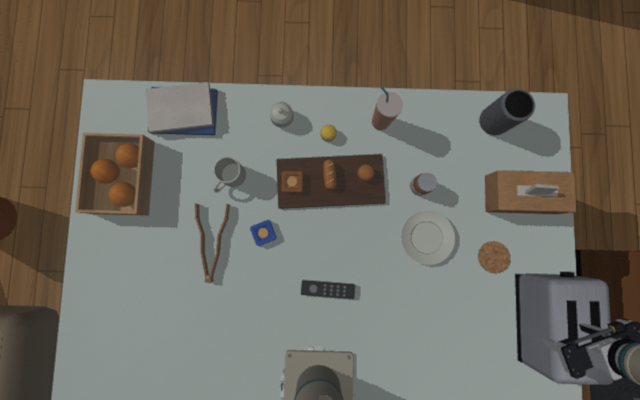

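The scene view shows the tongs on the table with the hinge at (477,272) and the jaw tips at (380,304) and (410,342). The bun is at (250,189) on the board, the plate at (281,122), the mug at (343,315) and the jar at (232,138). In the top view the tongs' hinge is at (209,279), the jaw tips at (197,206) and (228,206), and the plate at (428,238).

Bun candidates in the top view:
- **(366,173):** brown and round, on the board next to the finger roll. This one fits.
- **(329,132):** yellow and off the board, so it is the look-alike.
- **Oranges in the crate:** not on the board.

I'll confirm with one enlarged crop and measure.

```bash
cat > h.py <<'E'
import numpy as np,cv2
from station import ctrl,snapshot,get_calibration
def cal(n):
    c=get_calibration(n);return np.array(c["camera_matrix"]),np.array(c["world_to_cam"])
def ray(n,uv):
    K,T=cal(n);d=T[:3,:3].T@np.linalg.inv(K)@np.array([uv[0],uv[1],1.]);return -T[:3,:3].T@T[:3,3],d
def plane(n,uv,z):
    o,d=ray(n,uv);return o+d*(z-o[2])/d[2]
def tri(a,b):
    (o1,d1),(o2,d2)=ray("top",a),ray("scene",b)
    s=np.linalg.lstsq(np.c_[d1,-d2],o2-o1,rcond=None)[0]
    p,q=o1+s[0]*d1,o2+s[1]*d2;return (p+q)/2,np.linalg.norm(p-q)
def cloud(n,d):
    K,T=cal(n);v,u=np.indices(d.shape);P=np.stack([(u-K[0,2])*d/K[0,0],(v-K[1,2])*d/K[1,1],d],-1)
    return (P-T[:3,3])@T[:3,:3]
def blob(rgb,box,lo,hi):
    x0,y0,x1,y1=box;h=cv2.cvtColor(rgb,cv2.COLOR_RGB2HSV);m=cv2.inRange(h,lo,hi);k=np.zeros_like(m);k[y0:y1,x0:x1]=m[y0:y1,x0:x1]
    n,l,s,c=cv2.connectedComponentsWithStats(k);i=1+s[1:,4].argmax();return (l==i),c[i],s[i]
E
python3 - <<'E'
from h import *
R={n:np.load(n+"0rgb.npy") for n in("top","scene")};D={n:np.load(n+"0.npy") for n in R}
C={n:cloud(n,D[n]) for n in R}
np.set_printoptions(precision=4,suppress=True)
a=cv2.resize(R["top"][150:215,340:400],None,fx=6,fy=6);b=cv2.resize(R["scene"][165:230,220:280],None,fx=6,fy=6)
cv2.imwrite("pics/crop1.png",np.hstack([a,b])[:,:,::-1])
for nm,bx in dict(bun=((352,160,380,186),(236,174,264,203)),).items():
    r=[blob(R[n],bx[i],(3,100,100),(20,255,255)) for i,n in enumerate(("top","scene"))]
    print(nm,[x[1] for x in r],[x[2] for x in r],tri(r[0][1],r[1][1]))
    for i,n in enumerate(("top","scene")):
        P=C[n][r[i][0]];print(n,P[:,2].max(),np.median(P,0),P.min(0),P.max(0))
for n,bx in(("top",(185,195,240,290)),("scene",(375,260,490,350))):
    m,c,s=blob(R[n],bx,(3,80,50),(20,255,255));P=C[n][m];print("tongs",n,s,np.percentile(P[:,2],[1,50,99]))
    Q=P[(P[:,2]>.02)];print(Q.min(0),Q.max(0),len(Q))
    for x0 in np.arange(Q[:,0].min(),Q[:,0].max(),.015):
        q=Q[abs(Q[:,0]-x0-.0075)<.0075]
        mid=(Q[:,1].min()+Q[:,1].max())/2
        ys=np.sort(q[:,1]);g=np.diff(ys);k=g.argmax() if len(g) else 0
        print(round(x0+.0075,3),len(ys),ys[0],ys[k],ys[min(k+1,len(ys)-1)],ys[-1])
# plate
h=cv2.cvtColor(R["top"],cv2.COLOR_RGB2HSV)
for nm,bx,zz in (("plate",(395,205,465,272),(.012,.03)),("mug",(210,150,250,195),(.07,.1)),("jam",(408,165,442,200),(.07,.1)),("board",(270,150,390,212),(.01,.018)),("breads",(275,155,340,205),(.03,.08)),):
    x0,y0,x1,y1=bx;P=C["top"][y0:y1,x0:x1].reshape(-1,3);P=P[(P[:,2]>zz[0])&(P[:,2]<zz[1])];print(nm,len(P),np.percentile(P,1,0),np.percentile(P,99,0),(np.percentile(P,1,0)+np.percentile(P,99,0))/2)
E
```

```text
bun [array([364.2639, 171.4722]), array([249.4944, 189.1311])] [array([358, 165,  13,  14, 144], dtype=int32), array([241, 180,  18,  20, 267], dtype=int32)] (array([ 0.6516, -0.1246,  0.0374]), np.float64(0.001953009878099567))
top 1.1457706679694712 [ 0.6496 -0.1229  0.0519] [ 0.4393 -0.1413  0.0399] [0.6709 0.016  1.1458]
scene 0.06007133016901653 [ 0.6546 -0.1134  0.0506] [ 0.6297 -0.14    0.0215] [ 0.6732 -0.1003  0.0601]
tongs top [205 205  23  77 155] [0.0208 0.0258 0.5436]
[0.304  0.016  0.0201] [0.5375 0.3529 1.1458] 155
0.311 20 0.33629799287085976 0.34326401760582 0.3468872190056119 0.35289014872473023
0.326 9 0.3328746892929261 0.3328746892929261 0.3345472496471396 0.33834186761494417
0.341 9 0.3296757541177871 0.3296929088001656 0.33179937100056955 0.33501044690188914
0.356 9 0.32547603297398936 0.3278638602379745 0.33007745825000756 0.33150673045378054
0.371 10 0.3232682126234063 0.3234327790603926 0.32500574525540166 0.3287863869299469
0.386 9 0.3202980236061732 0.3239791123507912 0.32690130881999635 0.32690130881999635
0.401 7 0.31891132296370955 0.32030322410980305 0
[... 1834 characters left out ...]
05575549701 0.37667740238669745 0.384885410019163
0.475 40 0.30827157511526726 0.31789148907298076 0.3836337549766671 0.3914751024775491
0.49 42 0.30324625390477755 0.3125979362327426 0.38773310354875923 0.3973186935659135
0.505 39 0.30160403497333543 0.3066605364123456 0.3929157463152616 0.3989165635006113
0.52 40 0.3005182124676981 0.30601140370555835 0.39432988137200764 0.40067692008188804
0.535 43 0.299789193260677 0.30453335019760713 0.3963554545685454 0.4023012638132399
0.55 1 0.30292568594318536 0.30292568594318536 0.30292568594318536 0.30292568594318536Traceback (most recent call last):
  File "<stdin>", line 19, in <module>
IndexError: index 0 is out of bounds for axis 0 with size 0
```

View pics/crop1.png

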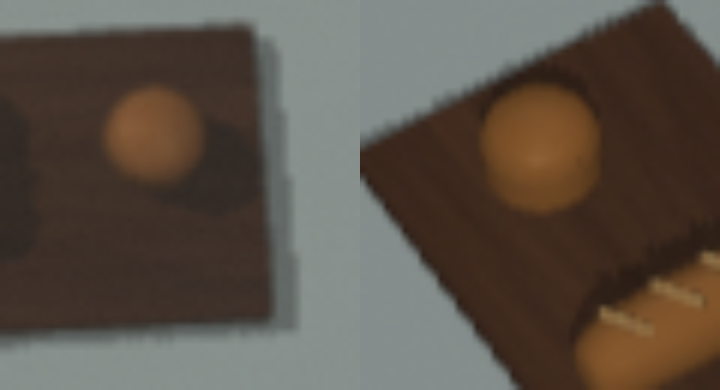

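The crop confirms it: the brown round bun stands at the board's end, at top (365.7,172.5) and scene (250,189.5). It has upright sides and is not yellow. Next I measure the tongs in the top view, plus the plate, mug, jar and bun.

Run:
```python
from h import *
R={n:np.load(n+"0rgb.npy") for n in("top","scene")};D={n:np.load(n+"0.npy") for n in R}
C={n:cloud(n,D[n]) for n in R}
np.set_printoptions(precision=4,suppress=True)
print("bun",tri((365.7,172.5),(250,189.5)),plane("top",(365.7,172.5),.045),plane("scene",(250,189.5),.036))
def pts(n,bx,zz):
    x0,y0,x1,y1=bx;P=C[n][y0:y1,x0:x1].reshape(-1,3);d=D[n][y0:y1,x0:x1].ravel();return P[(d>0)&(P[:,2]>zz[0])&(P[:,2]<zz[1])]
for n,bx in(("top",(185,195,240,290)),("scene",(375,260,490,350))):
    P=pts(n,bx,(.014,.034));P=P[(P[:,0]<.545)&(P[:,1]>.29)&(P[:,1]<.42)]
    print("tongs",n,len(P),P[:,0].min(),P[:,0].max())
    for x in (.31,.35,.40,.42,.44,.50,.52,.535):
        q=np.sort(P[abs(P[:,0]-x)<.006][:,1])
        k=np.diff(q).argmax();print(x,q[0],q[k],q[k+1],q[-1],"mid",(q[0]+q[-1])/2)
for nm,bx,zz in (("plate",(395,205,465,272),(.010,.03)),("mug",(210,150,250,195),(.07,.1)),("jam",(408,165,442,200),(.07,.1)),("board",(270,150,390,212),(.01,.018)),("breadsL",(275,155,345,205),(.03,.08)),("bun",(350,155,384,190),(.025,.08))):
    P=pts("top",bx,zz);a,b=np.percentile(P,1,0),np.percentile(P,99,0);print(nm,len(P),a,b,(a+b)/2)
P=pts("scene",(248,95,315,145),(.010,.03));a,b=np.percentile(P,1,0),np.percentile(P,99,0);print("plate scene",a,b,(a+b)/2)
P=pts("scene",(236,174,264,203),(.025,.08));a,b=np.percentile(P,1,0),np.percentile(P,99,0);print("bun scene",a,b,(a+b)/2)
```

```text
bun (array([ 0.6493, -0.1297,  0.0295]), np.float64(0.0034393132597820312)) [ 0.6478 -0.1287  0.045 ] [ 0.6499 -0.1232  0.036 ]
tongs top 478 0.3039527427898073 0.5433764409405895
0.31 0.3333077795452249 0.34416703006514027 0.34638575363408497 0.3534091223265947 mid 0.3433584509359098
0.35 0.32750377121797586 0.33377617577764124 0.3542884214449712 0.36133930938679776 mid 0.3444215403023868
0.4 0.31712578490769877 0.32423750153605285 0.3654381435437889 0.37074244289024 mid 0.3439341138989694
0.42 0.3173264782597534 0.32334569237045263 0.3667604855750266 0.3715976653988178 mid 0.34446207182928557
0.44 0.31633733673397424 0.32255766157294263 0.36887518905317035 0.37362982017513496 mid 0.34498357845455463
0.5 0.29842141492724217 0.3051850260962919 0.3876910720073398 0.395122655810314 mid 0.3467720353687781
0.52 0.29636059674030873 0.3034858320586557 0.39136285909709984 0.39669580115060654 mid 0.3465281989454576
0.535 0.295948824015153 0.30123663393113703 0.39117280423489276 0.3983158168473701 mid 0.3471323204312615
tongs scene 898 0.2993086836010071 0.5425967391449714
0.31 0.336498294993
[... 808 characters left out ...]
02539630891735
plate 1015 [ 0.3754 -0.4092  0.0101] [ 0.5367 -0.2472  0.0208] [ 0.456  -0.3282  0.0155]
mug 238 [0.5873 0.2492 0.0703] [0.6776 0.3268 0.0926] [0.6324 0.288  0.0814]
jam 292 [ 0.5928 -0.3323  0.0731] [ 0.6447 -0.2794  0.0885] [ 0.6187 -0.3059  0.0808]
board 4027 [ 0.5415 -0.1883  0.0103] [0.7093 0.1447 0.0178] [ 0.6254 -0.0218  0.0141]
breadsL 743 [ 0.5854 -0.0379  0.0305] [0.6846 0.1294 0.0553] [0.635  0.0458 0.0429]
bun 224 [ 0.6261 -0.1516  0.0277] [ 0.6744 -0.1053  0.059 ] [ 0.6502 -0.1285  0.0433]
plate scene [ 0.3728 -0.4068  0.0102] [ 0.5337 -0.2457  0.0221] [ 0.4532 -0.3262  0.0161]
bun scene [ 0.626  -0.1456  0.0258] [ 0.6741 -0.1014  0.0591] [ 0.6501 -0.1235  0.0424]
```

```bash
python3 -m handwheel '{"moves":[{"tz":-45,"wz":0.12,"fingers":1},{"tz":-45,"wz":0.12},{"wz":0.106},{"tx":40},{"tx":50},{"tx":50},{"tx":50},{"tx":40},{"ty":-50},{"ty":-50},{"ty":-50},{"ty":-50}]}' 35
```

```text
invalid input
```

```bash
python3 -m handwheel '{"moves":[{"wx":0,"wy":0,"wz":0.12,"tx":0,"ty":0,"tz":-45,"fingers":1.0},{"wx":0,"wy":0,"wz":0.12,"tx":0,"ty":0,"tz":-45,"fingers":1.0},{"wx":0,"wy":0,"wz":0.106,"tx":0,"ty":0,"tz":0,"fingers":1.0}]}' 35; python3 -m handwheel --help | head -20
```

```text
t: 0.4
tool_pos: [0.2214, -0.6149, 0.3018]
tcp_rot: [0.005, 1.0, -0.002, 0.002]
contact_force: [0.4, -0.2, 0.4]
finger_gap: 0.094
grip_force: 0.0invalid input: not JSON, or not a number
```

```bash
python3 -m handwheel '{"moves":[{"wx":0,"wy":0,"wz":0,"tx":40,"ty":0,"tz":0,"fingers":1},{"wx":0,"wy":0,"wz":0,"tx":50,"ty":0,"tz":0,"fingers":1},{"wx":0,"wy":0,"wz":0,"tx":50,"ty":0,"tz":0,"fingers":1},{"wx":0,"wy":0,"wz":0,"tx":50,"ty":0,"tz":0,"fingers":1},{"wx":0,"wy":0,"wz":0,"tx":40,"ty":-20,"tz":0,"fingers":1},{"wx":0,"wy":0,"wz":0,"tx":10,"ty":-40,"tz":0,"fingers":1},{"wx":0,"wy":0,"wz":0,"tx":0,"ty":-40,"tz":0,"fingers":1},{"wx":0,"wy":0,"wz":0,"tx":0,"ty":-40,"tz":0,"fingers":1},{"wx":0,"wy":0,"wz":0,"tx":0,"ty":-40,"tz":0,"fingers":1},{"wx":0,"wy":0,"wz":0,"tx":0,"ty":-40,"tz":0,"fingers":1},{"wx":0,"wy":0,"wz":0,"tx":0,"ty":-40,"tz":0,"fingers":1},{"wx":0,"wy":0,"wz":0,"tx":0,"ty":-40,"tz":0,"fingers":1}]}'; python3 -m handwheel '{"moves":[{"ty":-40,"fingers":1}]}'
```

```text
t: 1.6
tool_pos: [0.46, -0.3097, 0.2952]
tcp_rot: [-0.0, 1.0, -0.0, -0.0]
contact_force: [-0.6, 0.3, -0.4]
finger_gap: 0.0941
grip_force: 0.0invalid input
```

```bash
python3 -m handwheel '{"moves":[{"wx":0,"wy":0,"wz":0,"tx":0,"ty":-45,"tz":0,"fingers":1},{"wx":0,"wy":0,"wz":0,"tx":0,"ty":-45,"tz":0,"fingers":1},{"wx":0,"wy":0,"wz":0,"tx":0,"ty":-45,"tz":0,"fingers":1},{"wx":0,"wy":0,"wz":0,"tx":0,"ty":-45,"tz":0,"fingers":1},{"wx":0,"wy":0,"wz":0,"tx":0,"ty":-45,"tz":0,"fingers":1},{"wx":0,"wy":0,"wz":0,"tx":0,"ty":-45,"tz":0,"fingers":1},{"wx":0,"wy":0,"wz":0,"tx":0,"ty":-45,"tz":0,"fingers":1},{"wx":0,"wy":0,"wz":0,"tx":0,"ty":-45,"tz":0,"fingers":1},{"wx":0,"wy":0,"wz":0,"tx":0,"ty":-45,"tz":0,"fingers":1},{"wx":0,"wy":0,"wz":0,"tx":0,"ty":-45,"tz":0,"fingers":1},{"wx":0,"wy":0,"wz":0,"tx":0,"ty":-45,"tz":0,"fingers":1},{"wx":0,"wy":0,"wz":0,"tx":0,"ty":-45,"tz":0,"fingers":1}]}'
```

```text
t: 2.8
tool_pos: [0.4601, 0.23, 0.2953]
tcp_rot: [0.0, 1.0, -0.0, -0.0]
contact_force: [0.3, -0.6, -0.2]
finger_gap: 0.0939
grip_force: 0.0
```

```bash
python3 -m handwheel '{"moves":[{"wx":0,"wy":0,"wz":0,"tx":0,"ty":-40,"tz":0,"fingers":1},{"wx":0,"wy":0,"wz":0,"tx":-15,"ty":-40,"tz":0,"fingers":1},{"wx":0,"wy":0,"wz":0,"tx":-20,"ty":-36,"tz":0,"fingers":1},{"wx":0,"wy":0,"wz":-0.017,"tx":0,"ty":0,"tz":0,"fingers":1},{"wx":0,"wy":0,"wz":0,"tx":0,"ty":0,"tz":0,"fingers":1},{"wx":0,"wy":0,"wz":0,"tx":0,"ty":0,"tz":0,"fingers":1}]}'
```

```text
t: 3.4
tool_pos: [0.4263, 0.3429, 0.2952]
tcp_rot: [0.001, 1.0, 0.007, 0.0]
contact_force: [0.1, -0.1, 0.7]
finger_gap: 0.0936
grip_force: 0.0
```

```bash
python3 -m handwheel '{"moves":[{"wx":0,"wy":0,"wz":0,"tx":-5,"ty":-3.5,"tz":40,"fingers":1},{"wx":0,"wy":0,"wz":0,"tx":0,"ty":0,"tz":45,"fingers":1},{"wx":0,"wy":0,"wz":0,"tx":0,"ty":0,"tz":45,"fingers":1},{"wx":0,"wy":0,"wz":0,"tx":0,"ty":0,"tz":45,"fingers":1},{"wx":0,"wy":0,"wz":0,"tx":0,"ty":0,"tz":40,"fingers":1},{"wx":0,"wy":0,"wz":0,"tx":0,"ty":0,"tz":30,"fingers":1},{"wx":0,"wy":0,"wz":0,"tx":0,"ty":0,"tz":20,"fingers":1},{"wx":0,"wy":0,"wz":0,"tx":0,"ty":0,"tz":15,"fingers":1},{"wx":0,"wy":0,"wz":0,"tx":0,"ty":0,"tz":0,"fingers":1},{"wx":0,"wy":0,"wz":0,"tx":0,"ty":0,"tz":0,"fingers":1}]}'
```

```text
t: 4.4
tool_pos: [0.4215, 0.3467, 0.0157]
tcp_rot: [0.0, 1.0, 0.007, 0.0]
contact_force: [-0.2, -0.5, 0.4]
finger_gap: 0.0944
grip_force: 0.0
```

Down 11 mm more, then close to about 49 mm so the tongs are partly squeezed.

```bash
python3 -m handwheel '{"moves":[{"wx":0,"wy":0,"wz":0,"tx":0,"ty":0,"tz":6,"fingers":0.8},{"wx":0,"wy":0,"wz":0,"tx":0,"ty":0,"tz":5.5,"fingers":0.65},{"wx":0,"wy":0,"wz":0,"tx":0,"ty":0,"tz":0,"fingers":0.6},{"wx":0,"wy":0,"wz":0,"tx":0,"ty":0,"tz":0,"fingers":0.52},{"wx":0,"wy":0,"wz":0,"tx":0,"ty":0,"tz":0,"fingers":0.52},{"wx":0,"wy":0,"wz":0,"tx":0,"ty":0,"tz":0,"fingers":0.52},{"wx":0,"wy":0,"wz":0,"tx":0,"ty":0,"tz":0,"fingers":0.52},{"wx":0,"wy":0,"wz":0,"tx":0,"ty":0,"tz":0,"fingers":0.52}]}' 35
```

```text
t: 5.2
tool_pos: [0.4206, 0.3478, 0.0042]
tcp_rot: [-0.0, 1.0, 0.008, 0.0]
contact_force: [-0.2, 0.1, 2.5]
finger_gap: 0.049
grip_force: 8.7
```

```bash
python3 -m handwheel '{"moves":[{"wx":0,"wy":0,"wz":0,"tx":0,"ty":0,"tz":-5,"fingers":0.52},{"wx":0,"wy":0,"wz":0,"tx":0,"ty":0,"tz":-12,"fingers":0.52},{"wx":0,"wy":0,"wz":0,"tx":0,"ty":0,"tz":-20,"fingers":0.52},{"wx":0,"wy":0,"wz":0,"tx":0,"ty":0,"tz":-20,"fingers":0.52},{"wx":0,"wy":0,"wz":0,"tx":0,"ty":0,"tz":-20,"fingers":0.52},{"wx":0,"wy":0,"wz":0,"tx":0,"ty":0,"tz":-20,"fingers":0.52},{"wx":0,"wy":0,"wz":0,"tx":0,"ty":0,"tz":-20,"fingers":0.52},{"wx":0,"wy":0,"wz":0,"tx":0,"ty":0,"tz":-15,"fingers":0.52},{"wx":0,"wy":0,"wz":0,"tx":0,"ty":0,"tz":-8,"fingers":0.52},{"wx":0,"wy":0,"wz":0.017,"tx":0,"ty":0,"tz":0,"fingers":0.52}]}'
python3 - <<'E'
from h import *
p,d=snapshot("scene");q,e=snapshot("top")
im=np.hstack([cv2.resize(p[150:390,330:530],None,fx=2,fy=2),cv2.resize(q[150:310,170:300],None,fx=3,fy=3)]);
cv2.imwrite("pics/lift.png",im[:,:,::-1]);np.save("t1.npy",e);np.save("s1.npy",d)
E
```

```text
t: 6.2
tool_pos: [0.4211, 0.3483, 0.1454]
tcp_rot: [-0.001, 1.0, -0.001, 0.001]
contact_force: [-0.3, 0.6, -1.0]
finger_gap: 0.0491
grip_force: 7.7
```

View pics/lift.png

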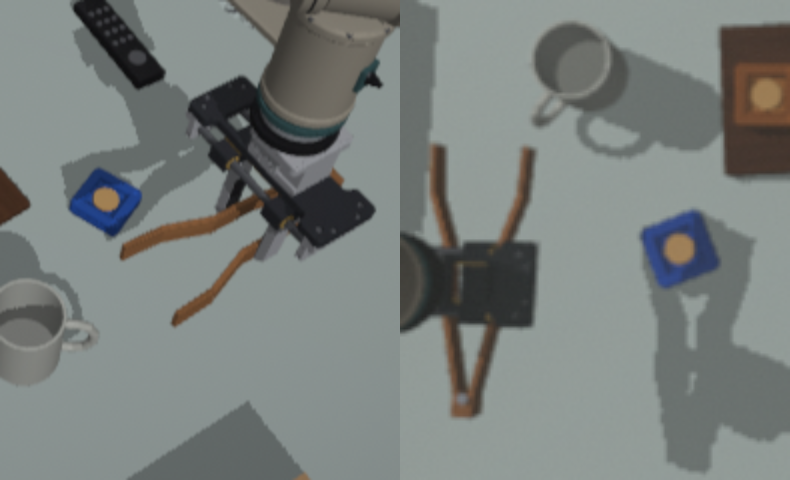

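The tongs hang between the fingers, clear of the table, with the jaws half open at crop (438,150) and (528,150) and the hinge at (465,405). I now measure their pose from depth.

Run:
```python
from h import *
np.set_printoptions(precision=4,suppress=True)
for n,f in(("top","t1.npy"),("scene","s1.npy")):
    P=cloud(n,np.load(f)).reshape(-1,3)
    P=P[(P[:,2]>.09)&(P[:,2]<.19)&(P[:,1]>.28)&(P[:,1]<.42)&(P[:,0]>.28)&(P[:,0]<.57)]
    print(n,len(P),P[:,0].min(),P[:,0].max())
    for x in(.305,.315,.325,.49,.5,.51,.52,.53,.54,.545):
        q=P[abs(P[:,0]-x)<.005];
        if len(q)<4: continue
        y=np.sort(q[:,1]);k=np.diff(y).argmax();print(x,len(q),y[[0,k,k+1,-1]],"mid",(y[0]+y[-1])/2,"z",np.percentile(q[:,2],[5,50,95]),"zL/R",np.percentile(q[q[:,1]>y[k]+1e-4][:,2],80),np.percentile(q[q[:,1]<=y[k]+1e-4][:,2],80))
```

```text
top 707 0.3005028454480105 0.543465735469046
0.305 38 [0.3377 0.3513 0.3541 0.3585] mid 0.3480804234961831 z [0.1465 0.1648 0.1679] zL/R 0.16596034140239982 0.1663487621327993
0.315 35 [0.3371 0.3532 0.3552 0.3579] mid 0.34749121908437314 z [0.1442 0.1645 0.1693] zL/R 0.16384737707384378 0.16798729734334164
0.325 44 [0.336  0.3462 0.3488 0.3586] mid 0.3473195391348667 z [0.1417 0.163  0.1671] zL/R 0.165056935917081 0.16594625477103148
0.49 40 [0.306  0.3143 0.379  0.3893] mid 0.34766837683630464 z [0.1455 0.163  0.167 ] zL/R 0.165011519383525 0.1660112928564329
0.5 39 [0.3042 0.3102 0.3819 0.3889] mid 0.346559051578016 z [0.14   0.1633 0.1677] zL/R 0.16440370357481834 0.16714436187369022
0.51 38 [0.3042 0.3099 0.3829 0.3896] mid 0.3468854665183994 z [0.1458 0.1622 0.168 ] zL/R 0.16649290677270945 0.16635633298729188
0.52 40 [0.3037 0.3093 0.3834 0.3908] mid 0.347232962121662 z [0.1428 0.1616 0.1678] zL/R 0.16590039860082995 0.16642565749013508
0.53 39 [0.3029 0.309  0.3842 0.3908] mid 0.34686674245031746 z [0.1453 0.1617 0.1678] zL/R 0.1667958034163255 0.1666177137066213
0.54 30 [0.3
[... 643 characters left out ...]
] zL/R 0.16907596379977483 0.167906332849532
0.51 67 [0.3075 0.3146 0.3868 0.3934] mid 0.35047635845822167 z [0.1457 0.165  0.1695] zL/R 0.1691445623328241 0.16838399910105142
0.52 67 [0.3067 0.314  0.3871 0.3937] mid 0.3501811368788432 z [0.145  0.1659 0.1704] zL/R 0.16892611192739518 0.16855834750442922
0.53 67 [0.3068 0.3131 0.388  0.3943] mid 0.3505493067866041 z [0.1463 0.1632 0.1702] zL/R 0.16848263519547577 0.16839758531786778
0.54 77 [0.3053 0.3123 0.3885 0.3943] mid 0.3497791418175431 z [0.1455 0.1606 0.1705] zL/R 0.16899463828305766 0.1679264616963496
0.545 41 [0.3062 0.3122 0.3892 0.3943] mid 0.35026252920346257 z [0.1446 0.1571 0.1698] zL/R 0.16531195154472328 0.16746030439634835
```

```bash
python3 -m handwheel '{"moves":[{"wx":0,"wy":0,"wz":0,"tx":0,"ty":10,"tz":0,"fingers":0.52},{"wx":0,"wy":0,"wz":0,"tx":0,"ty":20,"tz":0,"fingers":0.52},{"wx":0,"wy":0,"wz":0,"tx":0,"ty":30,"tz":0,"fingers":0.52},{"wx":0,"wy":0,"wz":0,"tx":0,"ty":30,"tz":0,"fingers":0.52},{"wx":0,"wy":0,"wz":0,"tx":0,"ty":30,"tz":0,"fingers":0.52},{"wx":0,"wy":0,"wz":0,"tx":0,"ty":30,"tz":0,"fingers":0.52},{"wx":0,"wy":0,"wz":0,"tx":0,"ty":30,"tz":0,"fingers":0.52},{"wx":0,"wy":0,"wz":0,"tx":0,"ty":30,"tz":0,"fingers":0.52},{"wx":0,"wy":0,"wz":0,"tx":0,"ty":30,"tz":0,"fingers":0.52},{"wx":0,"wy":0,"wz":0,"tx":0,"ty":30,"tz":0,"fingers":0.52},{"wx":0,"wy":0,"wz":0,"tx":0,"ty":30,"tz":0,"fingers":0.52},{"wx":0,"wy":0,"wz":0,"tx":0,"ty":30,"tz":0,"fingers":0.52}]}'
python3 -m handwheel '{"moves":[{"wx":0,"wy":0,"wz":0,"tx":5,"ty":30,"tz":0,"fingers":0.52},{"wx":0,"wy":0,"wz":0,"tx":10,"ty":30,"tz":0,"fingers":0.52},{"wx":0,"wy":0,"wz":0,"tx":10,"ty":30,"tz":0,"fingers":0.52},{"wx":0,"wy":0,"wz":0,"tx":4,"ty":30,"tz":0,"fingers":0.52},{"wx":0,"wy":0,"wz":0,"tx":0,"ty":16,"tz":0,"fingers":0.52},{"wx":0,"wy":0,"wz":0,"tx":0,"ty":8,"tz":0,"fingers":0.52},{"wx":0,"wy":0,"wz":0,"tx":0,"ty":0,"tz":0,"fingers":0.52},{"wx":0,"wy":0,"wz":0,"tx":0,"ty":0,"tz":0,"fingers":0.52}]}'
```

```text
t: 7.5
tool_pos: [0.4193, 0.016, 0.1434]
tcp_rot: [0.0, 1.0, -0.0, -0.001]
contact_force: [1.4, 0.6, -1.3]
finger_gap: 0.0493
grip_force: 7.7
t: 8.3
tool_pos: [0.4489, -0.1252, 0.1437]
tcp_rot: [-0.0, 1.0, 0.0, -0.0]
contact_force: [0.0, 1.0, -1.5]
finger_gap: 0.0492
grip_force: 7.7
```

```bash
python3 -m handwheel '{"moves":[{"wx":0,"wy":0,"wz":0,"tx":0,"ty":0,"tz":15,"fingers":0.52},{"wx":0,"wy":0,"wz":0,"tx":0,"ty":0,"tz":25,"fingers":0.52},{"wx":0,"wy":0,"wz":0,"tx":0,"ty":0,"tz":25,"fingers":0.52},{"wx":0,"wy":0,"wz":0,"tx":0,"ty":0,"tz":25,"fingers":0.52},{"wx":0,"wy":0,"wz":0,"tx":0,"ty":0,"tz":15,"fingers":0.52},{"wx":0,"wy":0,"wz":0,"tx":0,"ty":0,"tz":9,"fingers":0.52},{"wx":0,"wy":0,"wz":0,"tx":0,"ty":0,"tz":4,"fingers":0.52},{"wx":0,"wy":0,"wz":0,"tx":0,"ty":0,"tz":0,"fingers":0.52},{"wx":0,"wy":0,"wz":0,"tx":0,"ty":0,"tz":0,"fingers":0.52}]}'
python3 - <<'E'
from h import *
np.set_printoptions(precision=4,suppress=True)
ims=[]
for n,(x0,y0,x1,y1) in(("top",(320,140,420,260)),("scene",(220,160,340,260))):
    p,d=snapshot(n);ims.append(cv2.resize(p[y0:y1,x0:x1],(380,480)))
    P=cloud(n,d).reshape(-1,3);P=P[(P[:,2]>.018)&(P[:,2]<.07)&(P[:,1]<-.07)&(P[:,1]>-.2)]
    T=P[(P[:,0]>.5)&(P[:,0]<.6)]
    for x in(.51,.53,.55,.565):
        q=T[abs(T[:,0]-x)<.006];
        if len(q)>3:
            y=np.sort(q[:,1]);k=np.diff(y).argmax();print(n,x,y[[0,k,k+1,-1]],(y[0]+y[-1])/2,np.percentile(q[:,2],[5,90]))
    print("tip",T[:,0].max());B=P[(P[:,0]>.61)&(P[:,2]>.03)];a,b=np.percentile(B,1,0),np.percentile(B,99,0);print("bun",(a+b)/2,a,b)
cv2.imwrite("pics/app.png",np.hstack(ims)[:,:,::-1])
E
```

```text
t: 9.2
tool_pos: [0.4499, -0.126, 0.0266]
tcp_rot: [0.0, 1.0, 0.0, 0.001]
contact_force: [0.0, 0.2, -1.9]
finger_gap: 0.0489
grip_force: 7.7
top 0.51 [-0.0947 -0.0943 -0.0918 -0.0886] -0.09164206468578663 [0.0304 0.0503]
top 0.53 [-0.1679 -0.1614 -0.0882 -0.0838] -0.12581986185142402 [0.025  0.0491]
top 0.55 [-0.1677 -0.1633 -0.088  -0.0827] -0.1251793381359874 [0.0312 0.0503]
top 0.565 [-0.1814 -0.1531 -0.0878 -0.0816] -0.13148092867956648 [0.0198 0.0494]
tip 0.5990068177840671
bun [ 0.725  -0.1507  0.0495] [ 0.6264 -0.196   0.0308] [ 0.8235 -0.1055  0.0681]
scene 0.51 [-0.1625 -0.1491 -0.0937 -0.0841] -0.12330959365123911 [0.0268 0.0498]
scene 0.53 [-0.1673 -0.1574 -0.0878 -0.0801] -0.12368370961575005 [0.0264 0.0505]
scene 0.55 [-0.1671 -0.1589 -0.1185 -0.0727] -0.11987473682415387 [0.0246 0.0503]
scene 0.565 [-0.1887 -0.1085 -0.0958 -0.0727] -0.1306697451176745 [0.0185 0.0486]
tip 0.5998790430686092
bun [ 0.7414 -0.1366  0.0499] [ 0.6279 -0.1713  0.0303] [ 0.855  -0.1019  0.0695]
```

View pics/app.png

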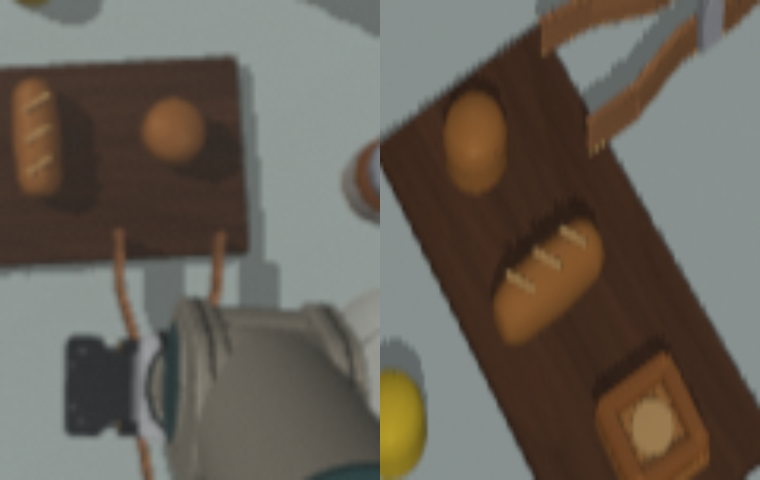

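The jaws are ahead of the bun: tips at crop (119,232) and (219,235) in the top half, bun at (173,130), so it is centred between them. I lower 3 mm, advance 98 mm along x, then squeeze.

```bash
python3 -m handwheel '{"moves":[{"wx":0,"wy":0,"wz":0,"tx":8,"ty":1,"tz":3,"fingers":0.52},{"wx":0,"wy":0,"wz":0,"tx":15,"ty":0,"tz":0,"fingers":0.52},{"wx":0,"wy":0,"wz":0,"tx":20,"ty":0,"tz":0,"fingers":0.52},{"wx":0,"wy":0,"wz":0,"tx":20,"ty":0,"tz":0,"fingers":0.52},{"wx":0,"wy":0,"wz":0,"tx":20,"ty":0,"tz":0,"fingers":0.52},{"wx":0,"wy":0,"wz":0,"tx":10,"ty":0,"tz":0,"fingers":0.52},{"wx":0,"wy":0,"wz":0,"tx":5,"ty":0,"tz":0,"fingers":0.52},{"wx":0,"wy":0,"wz":0,"tx":0,"ty":0,"tz":0,"fingers":0.52},{"wx":0,"wy":0,"wz":0,"tx":0,"ty":0,"tz":0,"fingers":0.52}]}'
```

```text
t: 10.2
tool_pos: [0.5462, -0.1273, 0.0228]
tcp_rot: [-0.0, 1.0, -0.0, -0.001]
contact_force: [0.0, -0.6, -1.2]
finger_gap: 0.0491
grip_force: 7.7
```

```bash
python3 -m handwheel '{"moves":[{"wx":0,"wy":0,"wz":0,"tx":0,"ty":0,"tz":0,"fingers":0.46},{"wx":0,"wy":0,"wz":0,"tx":0,"ty":0,"tz":0,"fingers":0.42},{"wx":0,"wy":0,"wz":0,"tx":0,"ty":0,"tz":0,"fingers":0.38},{"wx":0,"wy":0,"wz":0,"tx":0,"ty":0,"tz":0,"fingers":0.34},{"wx":0,"wy":0,"wz":0,"tx":0,"ty":0,"tz":0,"fingers":0.25},{"wx":0,"wy":0,"wz":0,"tx":0,"ty":0,"tz":0,"fingers":0.2},{"wx":0,"wy":0,"wz":0,"tx":0,"ty":0,"tz":0,"fingers":0.2},{"wx":0,"wy":0,"wz":0,"tx":0,"ty":0,"tz":0,"fingers":0.2}]}' 35
```

```text
t: 11.0
tool_pos: [0.5474, -0.1272, 0.023]
tcp_rot: [-0.0, 1.0, -0.0, -0.0]
contact_force: [0.5, 0.2, -2.1]
finger_gap: 0.0373
grip_force: 35.0
```

The gap is 37.3 mm at 35 N, as expected on the bun. Lifting.

```bash
python3 -m handwheel '{"moves":[{"wx":0,"wy":0,"wz":0,"tx":0,"ty":0,"tz":-4,"fingers":0.2},{"wx":0,"wy":0,"wz":0,"tx":0,"ty":0,"tz":-8,"fingers":0.2},{"wx":0,"wy":0,"wz":0,"tx":0,"ty":0,"tz":-15,"fingers":0.2},{"wx":0,"wy":0,"wz":0,"tx":0,"ty":0,"tz":-20,"fingers":0.2},{"wx":0,"wy":0,"wz":0,"tx":0,"ty":0,"tz":-20,"fingers":0.2},{"wx":0,"wy":0,"wz":0,"tx":0,"ty":0,"tz":-20,"fingers":0.2},{"wx":0,"wy":0,"wz":0,"tx":0,"ty":0,"tz":-20,"fingers":0.2},{"wx":0,"wy":0,"wz":0,"tx":0,"ty":0,"tz":-15,"fingers":0.2},{"wx":0,"wy":0,"wz":0,"tx":0,"ty":0,"tz":-8,"fingers":0.2},{"wx":0,"wy":0,"wz":0,"tx":0,"ty":0,"tz":0,"fingers":0.2}]}'
python3 - <<'E'
from h import *
ims=[]
for n,(x0,y0,x1,y1) in(("top",(320,130,440,250)),("scene",(220,100,360,220))):
    p,d=snapshot(n);ims.append(cv2.resize(p[y0:y1,x0:x1],(390,390)))
cv2.imwrite("pics/up.png",np.hstack(ims)[:,:,::-1])
E
```

```text
t: 12.0
tool_pos: [0.5482, -0.1273, 0.1544]
tcp_rot: [0.0, 1.0, -0.0, 0.001]
contact_force: [-0.7, 0.1, -2.3]
finger_gap: 0.0371
grip_force: 35.0
```

View pics/up.png

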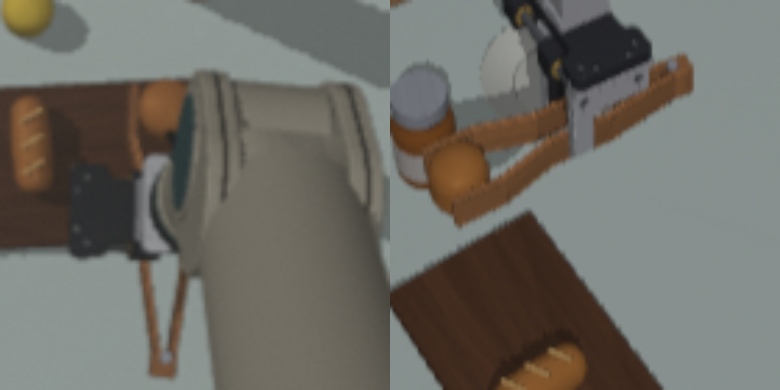

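The bun is held between the jaws at scene-half crop (457,178), clear of the board, with the other breads unmoved. Carrying it to the plate, about -195 mm in x and -201 mm in y.

```bash
python3 -m handwheel '{"moves":[{"wx":0,"wy":0,"wz":0,"tx":-10,"ty":10,"tz":0,"fingers":0.2},{"wx":0,"wy":0,"wz":0,"tx":-15,"ty":15,"tz":0,"fingers":0.2},{"wx":0,"wy":0,"wz":0,"tx":-20,"ty":20,"tz":0,"fingers":0.2},{"wx":0,"wy":0,"wz":0,"tx":-20,"ty":20,"tz":0,"fingers":0.2},{"wx":0,"wy":0,"wz":0,"tx":-20,"ty":20,"tz":0,"fingers":0.2},{"wx":0,"wy":0,"wz":0,"tx":-20,"ty":20,"tz":0,"fingers":0.2},{"wx":0,"wy":0,"wz":0,"tx":-20,"ty":20,"tz":0,"fingers":0.2},{"wx":0,"wy":0,"wz":0,"tx":-20,"ty":20,"tz":0,"fingers":0.2},{"wx":0,"wy":0,"wz":0,"tx":-20,"ty":20,"tz":0,"fingers":0.2},{"wx":0,"wy":0,"wz":0,"tx":-15,"ty":18,"tz":0,"fingers":0.2},{"wx":0,"wy":0,"wz":0,"tx":-10,"ty":12,"tz":0,"fingers":0.2},{"wx":0,"wy":0,"wz":0,"tx":-5,"ty":6,"tz":0,"fingers":0.2}]}'
python3 -m handwheel '{"moves":[{"wx":0,"wy":0,"wz":0,"tx":0,"ty":0,"tz":0,"fingers":0.2},{"wx":0,"wy":0,"wz":0,"tx":0,"ty":0,"tz":0,"fingers":0.2},{"wx":0,"wy":0,"wz":0,"tx":0,"ty":0,"tz":0,"fingers":0.2},{"wx":0,"wy":0,"wz":0,"tx":0,"ty":0,"tz":0,"fingers":0.2},{"wx":0,"wy":0,"wz":0,"tx":0,"ty":0,"tz":0,"fingers":0.2}]}'
python3 - <<'E'
from h import *
np.set_printoptions(precision=4,suppress=True)
ims=[]
for n,(x0,y0,x1,y1) in(("top",(380,170,500,290)),("scene",(220,60,360,180))):
    p,d=snapshot(n);ims.append(cv2.resize(p[y0:y1,x0:x1],(390,390)))
    P=cloud(n,d).reshape(-1,3);P=P[(P[:,2]>.16)&(P[:,2]<.20)&(P[:,0]>.42)&(P[:,0]<.5)&(abs(P[:,1]+.327)<.05)]
    P=P[P[:,2]>.178];print(n,len(P),np.median(P,0) if len(P) else 0)
cv2.imwrite("pics/end.png",np.hstack(ims)[:,:,::-1]);print(np.abs(ctrl.get_state()["qvel"]).max())
E
```

```text
t: 13.3
tool_pos: [0.3496, -0.3295, 0.1523]
tcp_rot: [-0.0, 1.0, -0.002, -0.001]
contact_force: [-0.2, -0.3, -2.2]
finger_gap: 0.0374
grip_force: 35.0
t: 13.8
tool_pos: [0.3528, -0.3276, 0.153]
tcp_rot: [-0.0, 1.0, 0.001, 0.0]
contact_force: [0.1, -0.8, -2.1]
finger_gap: 0.0372
grip_force: 35.0
top 183 [ 0.4569 -0.326   0.1822]
scene 150 [ 0.458  -0.3189  0.1832]
0.002379021194844404
```

View pics/end.png

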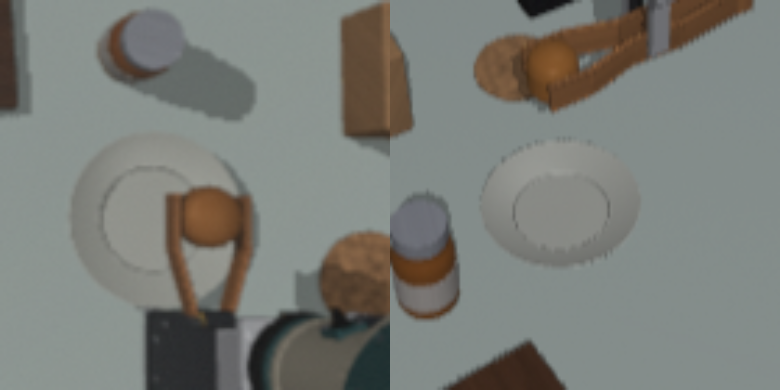

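The bun is held at top-half crop (210,215). It appears off the plate's centre at (152,218) only because of its height. By depth it is at (0.457, -0.323) against the plate at (0.455, -0.327), and the arm is still.

```bash
python3 -c "
from station import ctrl
print(ctrl.hand_in())"
```

```text
the job is handed in; nothing more can be done
None
```

I handed the job in with the bun held still in the squeezed tongs (35 N), about 16 cm above the table and within about 1 cm of the plate's middle; no verdict came back.

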